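# Transfer a row of working vials to the carrying rack, order kept

### The arm

A 6-joint arm with a two-finger parallel gripper is mounted at the origin on a cart in front of the work surface, level with it; the furniture and walls round the work are solid. World frame = base frame: x ahead of the robot, y to its left, z up, the work surface at z = 0. Lengths are in m, angles in rad, forces in N, time in s.
With the tool pointing down it reaches from about 0.25 to 0.775 m from the base axis. Payload 4 kg.
Tool frame: the origin (TCP) lies midway between the tips of the shut fingers; the grasp point (between the pads) lies 19 mm behind it (robot.pinch_z is the distance from the TCP to the grasp point, in m); x points along the fingers, y is the direction in which the jaws open and shut, and the axes are right-handed (so a half turn about x gives the same grasp; the last joint's range is limited). The gripper opens to 94 mm and grips with 3 to 60 N. Pads are 16 mm wide; open, the fingers measure 119 mm over their backs; the gripper's body (75 mm by 177 mm) begins 78 mm behind the grasp point.
Start: joints at [-1.338, 0.087, 1.371, -0, 1.684, -0.103], TCP at [0.181, -0.519, 0.206] pointing down, gripper open.
Joint ranges: [-3.1, 3.1], [-0.76, 2.03], [0.27, 2.55], [-1.08, 4.22], [0.17, 2.65], [-2.57, 2.57]. Speed limits (rad/s): [2.79, 2.79, 3.14, 3.14, 3.14, 3.14].

### API

Orientations are given as [roll, pitch, yaw] about the fixed x, y, z axes, in that order (R = Rz(yaw) Ry(pitch) Rx(roll)).
In Python, from bench import robot, imaging gives the robot as it stands. The module is installed in compiled form; this text tells all that it offers.
- The arm moves only by the tool drive_tool, never from a script. Its argument "commands" is a list that holds one entry, the list of rows, each a list of 4 numbers: the shift along the tool's x, y, z as a fraction of full scale, then the turn about the tool's x as a fraction of full scale. A call has 1 to 20 rows; each row shifts and turns the commanded pose from where the row before left it, along the tool's axes as they then stand; what a row does not reach is not made up. Full scale, the value 1, is 0.25 m for a shift and 360 degrees for a turn. A row lasts 1/10 s, in which the tool goes at most 50 mm and 8.59 degrees, less where a joint would pass 70% of its speed; a pose out of reach is approached as far as the arm can. A call with a number of a shift or a turn outside -1 to 1 is refused whole. A call with a gripper value outside its range is refused whole. "grip" is the opening, from 0 (shut) to 1 (fully open), set as the call begins (left out, the last holds). The fingers move at their own pace and stop on an object; the grip force is fixed at half the most. Time passes only in rows, so rows that do not move let the fingers close. It gives the time, the measured TCP pose, the force and the opening at its end, in the units of the state.
- robot.get_obs(): the state, without advancing time (a new reading comes with each control period).
- imaging.snapshot(name): name is "side" or "top" or "wrist"; returns a dict with "pixels" (420x560x3 uint8, red, green, blue), "z_map" (420x560 float32, m along the optical axis (not along the pixel's ray), 0 where there is no reading), "mtx" (3x3 intrinsics, pixels), "k1" (the pictures are not rectified: a ray, as slopes to the right and down, at radius r is drawn at 1 + k1 r^2 times it, then the intrinsics apply), "extrinsics" (4x4, takes a point from world to camera coordinates). Camera axes: x right, y up, looking along -z (the intrinsics and any distortion apply to the point x, -y, -z); pixel columns grow to the right and rows downward; lengths in m; the calibration is good to about 2 mm. A picture is of the moment at which its call begins.
- robot.close_job(): hands the job in, once; it reports no verdict.
The state is a dict: "time": time; "joint_positions": joint angles; "qvel": joint speeds; "joint_torque": joint torques, N m; "tool_pos": TCP position; "ee_rot": TCP orientation; "wrist_force": force on the tool from outside, world axes, zero at the start; "wrist_torque": the same for the moment, N m; "width": finger opening in m.
Only numpy, scipy, OpenCV 4.12 (cv2) and the standard library are available. Lean on these libraries where they do the work, as an engineer would, in place of code of your own. Each camera call takes 0.05 s, during which the arm holds its last target.

### The job

Each sample was split between two vials: the back row of the grey storage rack is the retained set and must stay as it stands. Move the four vials of its front row into the blue carrying rack, keeping their order, with the red end plate marking position one on both racks: the vial nearest the red end of the storage rack goes nearest the red end of the carrying rack, and so on down the row. Leave every vial upright and fully down in its own bore.

Things in the scene. Friction and masses are not known exactly. Their poses are not given: they have to be found in the camera images.
- store_rack: Storage rack, fixed: grey, 118 mm deep (x), 184 mm long (y), two rows of four 30 mm bores. Origin: centre of underside, on the bench. Bores: front row (robot side) x=-32, back row x=+32 mm; y=+63, +21, -21, -63 mm. Vials stand on its floor at z=6 mm; top plate at 22, end plates 31 mm high. The end plate at +y is red: position 1 is y=+63. Turned up to 0.45 rad.
- carry_rack: Carrying rack, fixed, empty at the start: blue, 58 mm wide (x), 184 mm long (y), one row of four 30 mm bores at x=0, y=+63, +21, -21, -63 mm. Origin: centre of underside, on the bench. Vials stand on its floor at z=6 mm; top plate at 22, end plates 31 mm high. The end plate at +y is red: position 1 is y=+63. May lie turned any way round. Pass on the robot's side of the microscope.
- work_blue: Working vial (blue cap, brown contents), loose, to be moved: upright, 50 mm tall, body 22 mm diameter, cap 23.5 mm diameter from 39 to 50 mm height, 14 to 25 g; origin at the centre of its underside, z up. Starts in one of the four front-row bores of the storage rack.
- work_green: Working vial (green cap, tan contents), loose, to be moved: upright, 50 mm tall, body 22 mm diameter, cap 23.5 mm diameter from 39 to 50 mm height, 14 to 25 g; origin at the centre of its underside, z up. Starts in one of the four front-row bores of the storage rack.
- work_white: Working vial (white cap, blue contents), loose, to be moved: upright, 50 mm tall, body 22 mm diameter, cap 23.5 mm diameter from 39 to 50 mm height, 14 to 25 g; origin at the centre of its underside, z up. Starts in one of the four front-row bores of the storage rack.
- work_yellow: Working vial (yellow cap, tan contents), loose, to be moved: upright, 50 mm tall, body 22 mm diameter, cap 23.5 mm diameter from 39 to 50 mm height, 14 to 25 g; origin at the centre of its underside, z up. Starts in one of the four front-row bores of the storage rack.
- kept_blue: Retained duplicate of the blue-capped working vial: same look and size, loose; origin at the centre of its underside. Stands in the back row of the storage rack, directly behind (64 mm from) the bore where its working vial starts, and stays there.
- kept_green: Retained duplicate of the green-capped working vial: same look and size, loose; origin at the centre of its underside. Stands in the back row of the storage rack, directly behind (64 mm from) the bore where its working vial starts, and stays there.
- kept_white: Retained duplicate of the white-capped working vial: same look and size, loose; origin at the centre of its underside. Stands in the back row of the storage rack, directly behind (64 mm from) the bore where its working vial starts, and stays there.
- kept_yellow: Retained duplicate of the yellow-capped working vial: same look and size, loose; origin at the centre of its underside. Stands in the back row of the storage rack, directly behind (64 mm from) the bore where its working vial starts, and stays there.

How it is judged:
By the outcome, as a careful person would: the job done as asked, in the order asked, and still so for the second after the job is handed in, with the robot touching nothing.
It also fails if it takes over 128 s, if anything falls off the work surface, if the arm or the gripper's body presses on something with over 40 N, if the wrist force passes 120 N, or if a joint passes its speed limit or range.

## Working session

There is one attempt and no reset: what is moved stays moved. The work goes in short steps, Python scripts to look and compute and a tool call to move; the robot and the scene stay as the last step left them, time stands still between calls to the robot, and variables do not carry over. Pictures are saved under pics/ and viewed, and the job is handed in when it is done.

Besides the shell and the picture viewer there is one more tool, called after "Call:" as a command line: name --argument value ..., lists and objects as JSON in quotes. drive_tool: Moves the arm, as the interface text tells. Shift numbers are shares of 0.25 m and turn numbers shares of 360 degrees, none past 1 either way. Its arguments: {"type":"object","properties":{"commands":{"type":"array","items":{"type":"array","items":{"type":"array","items":{"type":"number","minimum":-1,"maximum":1}}}},"grip":{"type":"number"}},"required":["commands"]}

```bash
mkdir -p pics
cat > h.py <<'E'
import numpy as np, cv2
from bench import robot, imaging
def snap(n,f):
    s=imaging.snapshot(n); cv2.imwrite('pics/'+f+'.png',s['pixels'][:,:,::-1]); np.savez('pics/'+f+'.npz',**s); return s
def load(f): return dict(np.load('pics/'+f+'.npz'))
def ray(s,u,v):
    K=s['mtx']; a=np.array([(u-K[0,2])/K[0,0],(v-K[1,2])/K[1,1]]); k=float(s['k1'])
    b=a.copy()
    for _ in range(30): b=a/(1+k*(b@b))
    E=s['extrinsics']; R=E[:3,:3]; o=-R.T@E[:3,3]
    return o, R.T@np.array([b[0],-b[1],-1.0])
def plane(s,u,v,z):
    o,d=ray(s,u,v); return o+d*(z-o[2])/d[2]
def depthpt(s,u,v):
    o,d=ray(s,u,v); return o+d*s['z_map'][int(round(v)),int(round(u))]
def proj(s,p):
    E=s['extrinsics']; c=E[:3,:3]@p+E[:3,3]; a=np.array([c[0],-c[1]])/-c[2]; a=a*(1+float(s['k1'])*(a@a)); K=s['mtx']
    return np.array([K[0,0]*a[0]+K[0,2],K[1,1]*a[1]+K[1,2]])
def tri(s1,p1,s2,p2):
    o1,d1=ray(s1,*p1);o2,d2=ray(s2,*p2); A=np.stack([d1,-d2],1); t=np.linalg.lstsq(A,o2-o1,rcond=None)[0]
    a=o1+d1*t[0]; b=o2+d2*t[1]; return (a+b)/2, np.linalg.norm(a-b)
E
python3 - <<'E'
from h import *
for n in('top','side','wrist'):
    s=snap(n,n+'0'); print(n,s['mtx'].tolist(),s['k1'],s['extrinsics'].round(3).tolist())
o=robot.get_obs(); print(o, robot.pinch_z)
E
```

```text
top [[469.50933132583725, 0.0, 273.7650841468678], [0.0, 469.50933132583725, 205.16899136788052], [0.0, 0.0, 1.0]] -0.13199211246555437 [[-0.027, -1.0, 0.006, 0.111], [0.997, -0.026, 0.067, -0.493], [-0.067, 0.008, 0.998, -0.949], [0.0, 0.0, 0.0, 1.0]]
side [[449.5835731000527, 0.0, 277.55858553199255], [0.0, 449.5835731000527, 213.63071063342267], [0.0, 0.0, 1.0]] -0.06552519993657963 [[-0.862, -0.507, -0.007, 0.481], [0.334, -0.578, 0.744, -0.138], [-0.381, 0.639, 0.668, -0.803], [0.0, 0.0, 0.0, 1.0]]
wrist [[311.8361692164435, 0.0, 281.55420777274065], [0.0, 311.8361692164435, 211.70227156219664], [0.0, 0.0, 1.0]] -0.029180024100805915 [[0.33, -0.944, -0.002, -0.548], [0.914, 0.32, -0.25, 0.027], [0.237, 0.081, 0.968, -0.39], [0.0, 0.0, 0.0, 1.0]]
{'time': 0.15, 'joint_positions': array([-1.33809745e+00,  8.77927779e-02,  1.37192927e+00, -2.97824558e-05,
        1.68358836e+00, -1.03090981e-01]), 'qvel': array([ 0.0002049 , -0.0043075 , -0.00485529, -0.00073843,  0.0009798 ,
        0.00182653]), 'joint_torque': array([ 1.62892346e-03, -3.40643442e+01, -3.02792501e+01,  7.19334232e-02,
        3.05013335e-02, -1.13171320e-04]), 'tool_pos': array([ 0.18112394, -0.51886493,  0.20455768]), 'ee_rot': array([-1.65665784,  1.56907832,  1.82072135]), 'wrist_force': array([-0.51848954, -0.14854609,  0.18116977]), 'wrist_torque': array([ 0.00331233, -0.02788077, -0.01162249]), 'width': 0.0939857142812056} 0.0188
```

View pics/top0.png

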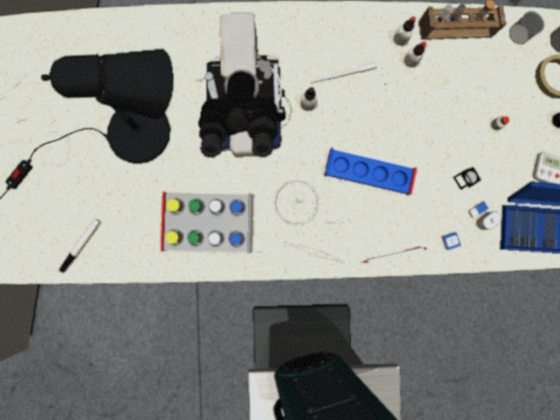

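View pics/side0.png

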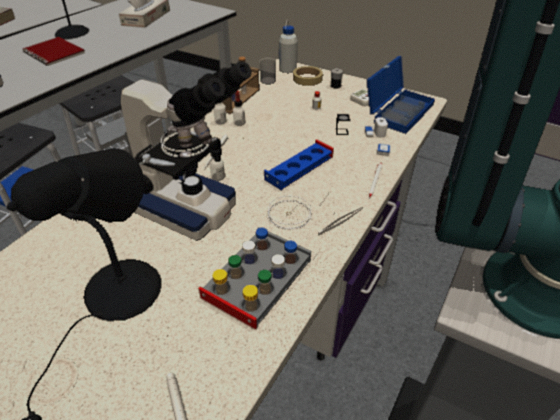

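View pics/wrist0.png

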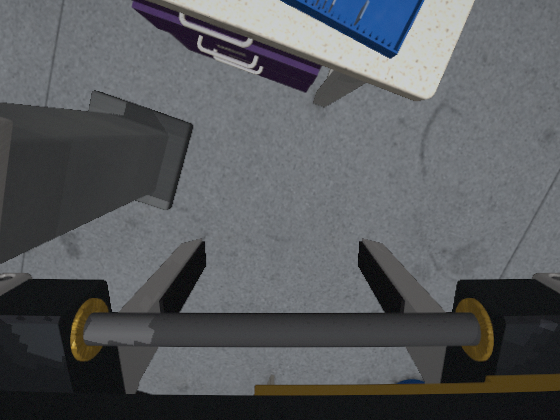

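Top view: storage rack centred about (207,222) with its red end on the left (+y); front row is the lower one, from red: yellow, green, white, blue at about (174,238), (195,238), (215,239), (236,239). The carrying rack is at about (371,171) with red at the right (414,180). The side view agrees.

Run:
```python
from h import *
T=load('top0');S=load('side0')
for f,(x0,y0,x1,y1),n in (('top0',(150,180,265,260),'ct'),('side0',(190,215,325,325),'cs')):
    im=cv2.imread(f'pics/{f}.png')[y0:y1,x0:x1]; cv2.imwrite(f'pics/{n}.png',cv2.resize(im,None,fx=5.5,fy=5.5,interpolation=cv2.INTER_CUBIC))
for f,(x0,y0,x1,y1),n in (('top0',(315,140,425,200),'ct2'),('side0',(255,135,340,195),'cs2')):
    im=cv2.imread(f'pics/{f}.png')[y0:y1,x0:x1]; cv2.imwrite(f'pics/{n}.png',cv2.resize(im,None,fx=6,fy=6,interpolation=cv2.INTER_CUBIC))
rng={'yellow':((20,120,120),(35,255,255)),'green':((45,90,50),(85,255,255)),'blue':((100,120,80),(125,255,255)),'white':((0,0,165),(180,45,255))}
for f,s,(x0,y0,x1,y1) in (('top0',T,(165,194,252,250)),('side0',S,(200,220,312,315))):
    hsv=cv2.cvtColor(cv2.imread(f'pics/{f}.png'),cv2.COLOR_BGR2HSV)
    for c,(a,b) in rng.items():
        m=cv2.inRange(hsv,a,b); k=np.zeros_like(m);k[y0:y1,x0:x1]=m[y0:y1,x0:x1]
        n,_,st,ce=cv2.connectedComponentsWithStats(k)
        for i in range(1,n):
            if st[i,4]>25: print(f,c,st[i],ce[i].round(1),plane(s,*ce[i],0.05).round(4),'depth',depthpt(s,*ce[i]).round(4))
```

```text
top0 yellow [167 199  13  13 124] [173.  204.9] [0.499  0.2985 0.05  ] depth [0.4987 0.2975 0.0546]
top0 yellow [166 231  13  13 123] [172.1 237.1] [0.435  0.3013 0.05  ] depth [0.435  0.3001 0.0559]
top0 green [189 200  12  11 103] [194.3 205.3] [0.4971 0.2557 0.05  ] depth [0.4966 0.2545 0.0574]
top0 green [188 232  12  12 105] [193.2 237.5] [0.4332 0.259  0.05  ] depth [0.4332 0.2577 0.058 ]
top0 blue [231 201  12  11 105] [236.1 206.3] [0.493  0.1724 0.05  ] depth [0.4925 0.1718 0.0573]
top0 blue [230 234  12  11 106] [235.3 238.7] [0.4288 0.1755 0.05  ] depth [0.4288 0.175  0.056 ]
top0 white [ 165  194   84   56 2773] [207.7 221.3] [0.4646 0.2295 0.05  ] depth [0.4655 0.2329 0.0244]
side0 yellow [213 269  14  12 135] [219.4 274.5] [0.5001 0.2949 0.05  ] depth [0.4963 0.2992 0.0566]
side0 yellow [243 285  15  15 162] [249.7 290.9] [0.4356 0.2984 0.05  ] depth [0.4325 0.3026 0.0565]
side0 green [229 255  12  11 100] [234.3 259.8] [0.4971 0.254  0.05  ] depth [0.4935 0.2584 0.0561]
side0 green [258 270  13  11 117] [264.1 274.9] [0.4331 0.257  0.05  ] depth [0.4307 0.2606 0.0551]
side0 blue [256 228  12   9  77] [261.3 231.9] [0.4933 0.1697 0.05  ] depth [0.4894 0.1756 0.0569]
side0 blue [285 241  12   9  87] [290.1 245. ] [0.4295 0.1725 0.05  ] depth [0.4267 0.1777 0.0561]
side0 white [ 200  220  112   67 2772] [245.5 240.7] [0.5062 0.2043 0.05  ] depth [0.5036 0.2077 0.0543]
side0 white [272 255  12   9  93] [277.5 259. ] [0.4319 0.2137 0.05  ] depth [0.4291 0.2183 0.056 ]
side0 white [ 269  258   43   57 1025] [297.2 296.9] [0.3615 0.2697 0.05  ] depth [ 0.3793  0.2348 -0.0009]
side0 white [200 302  22  13 155] [206.7 309.5] [0.4745 0.3649 0.05  ] depth [0.5011 0.339  0.0007]
```

View pics/ct.png

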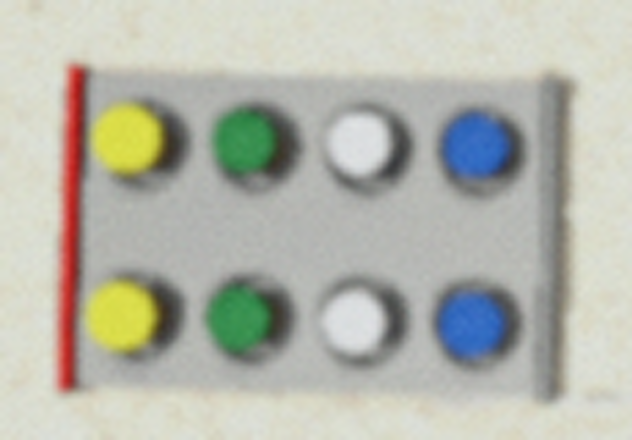

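View pics/ct2.png

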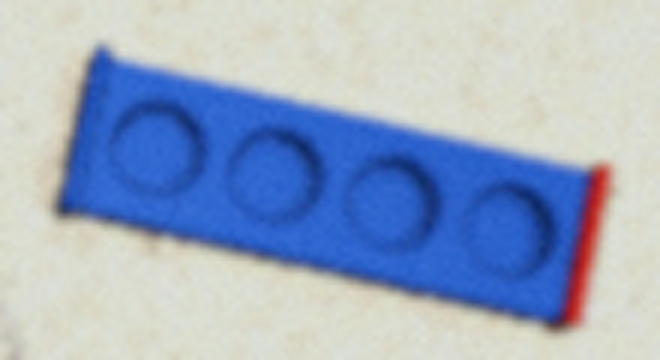

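View pics/cs2.png

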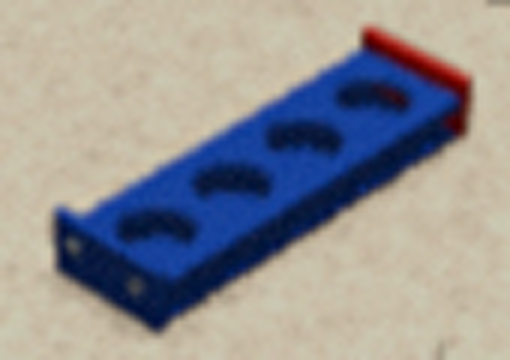

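View pics/cs.png

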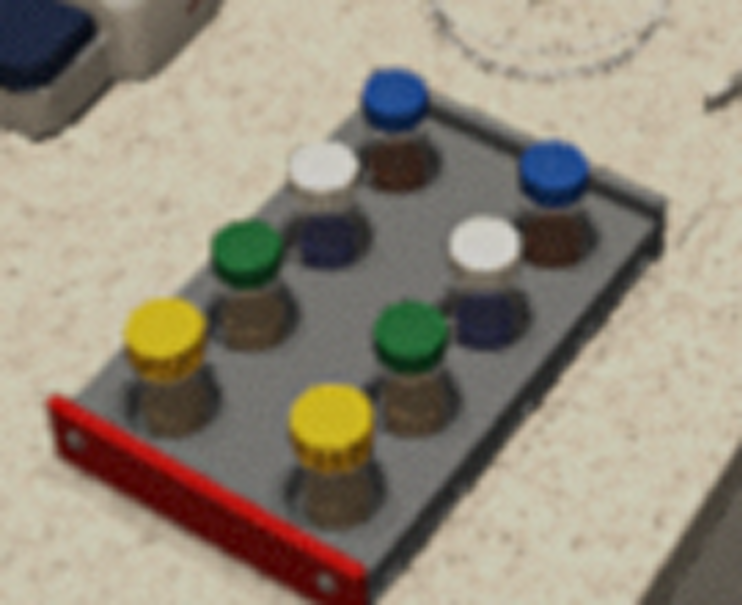

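Run:
```python
from h import *
from scipy.spatial.transform import Rotation as Ro
T=load('top0');S=load('side0')
g=cv2.cvtColor(cv2.imread('pics/top0.png'),cv2.COLOR_BGR2GRAY)
# white caps in top: bright within windows inside rack
def wc(f,x0,y0,x1,y1,th):
    h=cv2.cvtColor(cv2.imread(f),cv2.COLOR_BGR2HSV)[y0:y1,x0:x1]; m=cv2.inRange(h,(0,0,th),(180,40,255))
    n,_,st,ce=cv2.connectedComponentsWithStats(m); i=1+np.argmax(st[1:,4]); return ce[i]+[x0,y0],st[i]
for a in((208,197,224,213),(207,230,223,246)): print(wc('pics/top0.png',*a,208))
print(wc('pics/side0.png',270,253,286,266,165)); print(wc('pics/side0.png',240,238,257,251,165))
pr={'yF':((172.1,237.1),(249.7,290.9)),'gF':((193.2,237.5),(264.1,274.9)),'bF':((235.3,238.7),(290.1,245)),
'yB':((173,204.9),(219.4,274.5)),'gB':((194.3,205.3),(234.3,259.8)),'bB':((236.1,206.3),(261.3,231.9))}
for k,(a,b) in pr.items(): print(k,[x.round(4) for x in tri(T,a,S,b)], plane(T,*a,.055)[:2].round(4), plane(S,*b,.053)[:2].round(4))
# carry rack
hsv=cv2.cvtColor(cv2.imread('pics/top0.png'),cv2.COLOR_BGR2HSV)
x0,y0,x1,y1=315,140,425,200
w=np.zeros(hsv.shape[:2],np.uint8); w[y0:y1,x0:x1]=255
b=cv2.inRange(hsv,(100,110,40),(125,255,255))&w
r=(cv2.inRange(hsv,(0,120,80),(10,255,255))|cv2.inRange(hsv,(170,120,80),(180,255,255)))&w
c,_=cv2.findContours(b|r,0,2); c=max(c,key=cv2.contourArea); R=cv2.minAreaRect(c); bx=cv2.boxPoints(R); print(R)
for p in bx: print(p.round(1),plane(T,*p,.022).round(4))
m=cv2.moments(r,True); print('red',m['m10']/m['m00'],m['m01']/m['m00'],plane(T,m['m10']/m['m00'],m['m01']/m['m00'],.031))
o=robot.get_obs(); print(Ro.from_euler('xyz',o['ee_rot']).as_matrix().round(3))
```

```text
(array([214.70422535, 205.57746479]), array([ 2,  4, 10, 10, 71], dtype=int32))
(array([213.86956522, 238.02898551]), array([ 2,  4, 10,  9, 69], dtype=int32))
(array([277.53763441, 258.95698925]), array([ 2,  2, 12,  9, 93], dtype=int32))
(array([246.5503876 , 243.65891473]), array([  0,   0,  15,  12, 129], dtype=int32))
yF [array([0.4346, 0.3004, 0.0528]), np.float64(0.0008)] [0.435  0.3002] [0.4342 0.3004]
gF [array([0.4328, 0.2585, 0.0518]), np.float64(0.001)] [0.4332 0.2582] [0.4317 0.2591]
bF [array([0.4285, 0.1751, 0.0529]), np.float64(0.0008)] [0.4288 0.1751] [0.4281 0.175 ]
yB [array([0.4984, 0.2975, 0.0536]), np.float64(0.001)] [0.4987 0.2975] [0.4983 0.2969]
gB [array([0.4966, 0.2553, 0.0516]), np.float64(0.0008)] [0.4968 0.2549] [0.4954 0.2561]
bB [array([0.4923, 0.172 , 0.0525]), np.float64(0.001)] [0.4926 0.1721] [0.4916 0.1723]
((370.4095764160156, 171.39495849609375), (88.49408721923828, 26.51886558532715), 12.893744468688965)
[324.3 174.4] [ 0.5557 -0.0083  0.022 ]
[330.2 148.6] [ 0.6093 -0.0226  0.022 ]
[416.5 168.3] [ 0.5642 -0.2024  0.022 ]
[410.6 194.2] [ 0.5104 -0.187   0.022 ]
red 412.3833333333333 180.71666666666667 [ 0.53738368 -0.18939967  0.031     ]
[[-0.     0.33  -0.944]
 [ 0.002 -0.944 -0.33 ]
 [-1.    -0.002 -0.   ]]
```

```bash
cat >> h.py <<'E'
from scipy.spatial.transform import Rotation as Ro
def go(x,y,z,yawy=None):
    """needed shift in tool axes (fraction) and turn after, from present pose"""
    o=robot.get_obs(); R=Ro.from_euler('xyz',o['ee_rot']).as_matrix()
    d=R.T@(np.array([x,y,z])-o['tool_pos']); a=np.degrees(np.arctan2(R[1,1],R[0,1]))
    print('pos',o['tool_pos'].round(4),'yaw',a.round(2),'shift frac',(d/.25).round(4),'len',np.linalg.norm(d).round(3))
    if yawy is not None:
        t=-(yawy-a); print('turn deg',t,'frac',t/360)
E
python3 - <<'E'
from h import *
T=load('top0')
for (u0,u1,v0,v1) in ((440,560,140,260),(420,500,180,260),(290,430,180,260),(190,290,40,160),(120,330,180,270)):
    h=[depthpt(T,u,v) for u in range(u0,u1,2) for v in range(v0,v1,2)]; h=np.array(h); i=h[:,2].argmax(); print((u0,u1,v0,v1),h[i].round(3))
go(.53,-.22,.20,-14.2)
E
```

```text
(440, 560, 140, 260) [0.431 0.105 0.979]
(420, 500, 180, 260) [0.431 0.105 0.979]
(290, 430, 180, 260) [0.431 0.105 0.979]
(190, 290, 40, 160) [0.431 0.105 0.979]
(120, 330, 180, 270) [0.431 0.105 0.979]
pos [ 0.1811 -0.5189  0.2046] yaw -70.76 shift frac [ 0.0196 -0.6688 -1.7115] len 0.459
turn deg -56.56084164082287 frac -0.15711344900228574
```

Run:
```python
from h import *
T=load('top0')
for (u0,u1,v0,v1) in ((440,560,140,260),(420,500,180,260),(290,430,180,260),(190,290,40,160),(120,330,160,270)):
    h=np.array([depthpt(T,u,v) for u in range(u0,u1,2) for v in range(v0,v1,2) if T['z_map'][v,u]>0]); i=h[:,2].argmax(); print((u0,u1,v0,v1),h[i].round(3))
```

```text
(440, 560, 140, 260) [ 0.512 -0.42   0.125]
(420, 500, 180, 260) [ 0.53  -0.319  0.048]
(290, 430, 180, 260) [ 0.526 -0.187  0.033]
(190, 290, 40, 160) [0.561 0.187 0.353]
(120, 330, 160, 270) [0.43  0.169 0.061]
```

Call:
drive_tool --commands '[[[0,-0.067,-0.171,0],[0,-0.067,-0.171,0],[0,-0.067,-0.171,0],[0,-0.067,-0.171,0],[0,-0.067,-0.171,0],[0,-0.067,-0.171,0],[0,-0.067,-0.171,0],[0,-0.067,-0.171,0],[0,-0.067,-0.171,0],[0,-0.067,-0.171,0],[0,0,0,-0.022],[0,0,0,-0.022],[0,0,0,-0.022],[0,0,0,-0.022],[0,0,0,-0.022],[0,0,0,-0.022],[0,0,0,-0.022],[0,0,0,0],[0,0,0,0]]]'

```text
time: 2.05
tool_pos: [0.5295, -0.2202, 0.2052]
ee_rot: [-1.742, 1.57, 2.7]
wrist_force: [0.0, 0.9, 0.1]
width: 0.0942
```

Run:
```python
from h import *
T=load('top0');S=load('side0')
for s in(T,S):
    h=np.array([depthpt(s,u,v) for u in range(80,300,1) for v in range(30,240,1) if s['z_map'][v,u]>0])
    for z0,z1 in((.08,.12),(.12,.2),(.2,.28),(.28,.4)):
        k=h[(h[:,2]>z0)&(h[:,2]<z1)&(h[:,1]<.5)&(h[:,1]>.05)&(h[:,0]>.3)&(h[:,0]<.9)]
        if len(k): i=k[:,0].argmin(); print(z0,z1,len(k),k[i].round(3),k.min(0).round(3),k.max(0).round(3), 'y>.25 minx', k[k[:,1]>.28][:,0].min() if (k[:,1]>.28).any() else None)
s=snap('wrist','wr1')
```

```text
0.08 0.12 110 [0.656 0.374 0.082] [0.656 0.105 0.081] [0.803 0.381 0.12 ] y>.25 minx 0.6564887804606037
0.12 0.2 2080 [0.644 0.083 0.134] [0.644 0.073 0.121] [0.802 0.386 0.2  ] y>.25 minx 0.6462314305303091
0.2 0.28 6858 [0.586 0.163 0.28 ] [0.586 0.106 0.2  ] [0.77  0.416 0.28 ] y>.25 minx 0.6527335038302
0.28 0.4 4268 [0.542 0.113 0.33 ] [0.542 0.09  0.28 ] [0.745 0.208 0.353] y>.25 minx None
0.08 0.12 638 [0.645 0.082 0.118] [0.645 0.08  0.08 ] [0.779 0.341 0.12 ] y>.25 minx 0.6896975955481742
0.12 0.2 4840 [0.613 0.153 0.2  ] [0.613 0.072 0.12 ] [0.802 0.397 0.2  ] y>.25 minx 0.6436315440855538
0.2 0.28 5467 [0.584 0.167 0.279] [0.584 0.114 0.2  ] [0.793 0.397 0.28 ] y>.25 minx 0.650009881572566
0.28 0.4 2279 [0.541 0.111 0.327] [0.541 0.1   0.28 ] [0.676 0.21  0.351] y>.25 minx None
```

View pics/wr1.png

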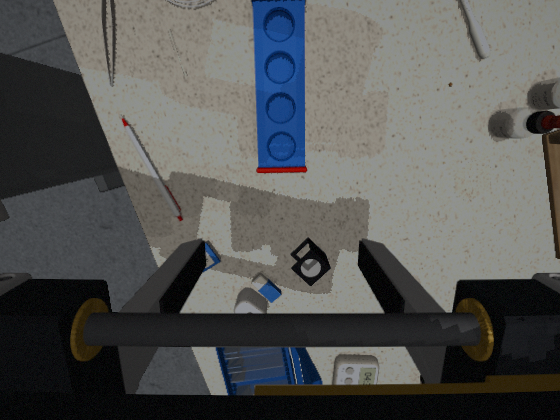

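Run:
```python
from h import *
W=load('wr1');T=load('top0')
im=cv2.imread('pics/wr1.png')
cv2.imwrite('pics/cw.png',cv2.resize(im[0:180,230:330],None,fx=3.3,fy=3.3,interpolation=cv2.INTER_CUBIC))
hsv=cv2.cvtColor(im,cv2.COLOR_BGR2HSV)
w=np.zeros(hsv.shape[:2],np.uint8); w[0:180,240:320]=255
b=cv2.inRange(hsv,(100,110,40),(125,255,255))&w
r=(cv2.inRange(hsv,(0,120,80),(10,255,255))|cv2.inRange(hsv,(170,120,80),(180,255,255)))&w
for nm,m in(('b',b),('r',r)):
    c,_=cv2.findContours(m,0,2); c=max(c,key=cv2.contourArea); R=cv2.minAreaRect(c); bx=cv2.boxPoints(R)
    for p in bx: print(nm,p.round(1),plane(W,*p,.031 if nm=='r' else .022).round(4))
# circles
def circ(s,f,x0,y0,x1,y1,sc,rmin,rmax,md):
    g=cv2.imread(f)[y0:y1,x0:x1]; g=cv2.cvtColor(g,cv2.COLOR_BGR2GRAY); g=cv2.resize(g,None,fx=sc,fy=sc,interpolation=cv2.INTER_CUBIC); g=cv2.normalize(cv2.GaussianBlur(g,(0,0),sc/2),None,0,255,cv2.NORM_MINMAX)
    h=cv2.HoughCircles(g,cv2.HOUGH_GRADIENT,1,md*sc,param1=60,param2=12,minRadius=int(rmin*sc),maxRadius=int(rmax*sc))
    if h is None: print('none');return
    for c in h[0][:6]:
        u,v=(c[0]+.5)/sc-.5+x0,(c[1]+.5)/sc-.5+y0; print(f,round(u,1),round(v,1),'r',c[2]/sc,plane(s,u,v,.022).round(4))
circ(W,'pics/wr1.png',258,2,304,164,6,11,17,30)
circ(T,'pics/top0.png',326,150,414,196,6,6,9.5,15)
print(robot.get_obs()['joint_positions'])
```

```text
b [252.   0.] [ 0.5528 -0.0139  0.022 ]
b [304.   0.] [ 0.6045 -0.0283  0.022 ]
b [304. 166.] [ 0.5616 -0.1938  0.022 ]
b [252. 166.] [ 0.5037 -0.1778  0.022 ]
r [256. 167.] [ 0.5088 -0.1794  0.031 ]
r [306. 167.] [ 0.5631 -0.1944  0.031 ]
r [306. 172.] [ 0.5617 -0.1998  0.031 ]
r [256. 172.] [ 0.5072 -0.1848  0.031 ]
pics/wr1.png 280.2 107.7 r 15.616666 [ 0.5523 -0.1245  0.022 ]
pics/wr1.png 280.8 145.7 r 14.766666 [ 0.5419 -0.1645  0.022 ]
pics/wr1.png 278.8 67.7 r 15.983334 [ 0.5619 -0.0844  0.022 ]
pics/wr1.png 278.5 25.3 r 15.983334 [ 0.5727 -0.0443  0.022 ]
none
[-4.92980751e-01  1.40161161e-01  1.31300824e+00 -5.87968987e-05
  1.68883802e+00 -2.23145184e-01]
```

View pics/cw.png

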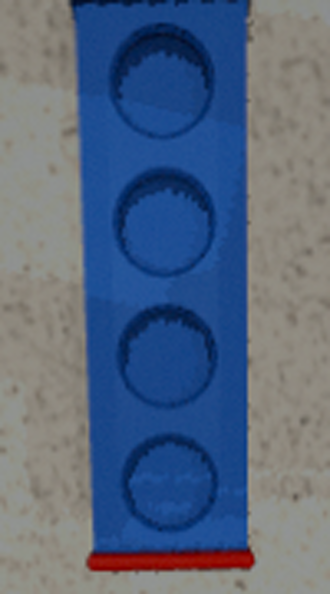

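Wrist view: four bores at (281,146), (280,108), (279,68), (279,25), red plate at row 169. Next I check these against the top view by two-view triangulation.

Run:
```python
from h import *
W=load('wr1');T=load('top0');S=load('side0')
tp=[(400,178.5),(380.5,174.2),(360.8,169.3),(341.2,164.8)]; wp=[(280.8,145.7),(280.2,107.7),(278.8,67.7),(278.5,25.3)]
tp=[(u-.4,v-.4) for u,v in tp]
sp=[(373,95),(303,137),(232,181),(157,226)]; sp=[(255+u/6-.4,135+v/6-.4) for u,v in sp]
for a,b,c in zip(tp,wp,sp): print([x.round(4) for x in tri(T,a,W,b)],plane(T,*a,.022).round(4),plane(S,*c,.022).round(4))
```

```text
[array([ 0.5428, -0.1637,  0.029 ]), np.float64(0.0019)] [ 0.5445 -0.1653  0.022 ] [ 0.5434 -0.1651  0.022 ]
[array([ 0.5532, -0.1243,  0.0241]), np.float64(0.0019)] [ 0.5543 -0.1245  0.022 ] [ 0.5542 -0.1243  0.022 ]
[array([ 0.5636, -0.084 ,  0.0226]), np.float64(0.0036)] [ 0.5655 -0.0837  0.022 ] [ 0.5642 -0.0838  0.022 ]
[array([ 0.5744, -0.0436,  0.021 ]), np.float64(0.0031)] [ 0.5758 -0.0432  0.022 ] [ 0.5749 -0.0436  0.022 ]
```

Run:
```python
from h import *
go(.4285,-.05,.205,-2.8)
```

```text
pos [ 0.5296 -0.2203  0.2052] yaw -15.46 shift frac [ 0.0011 -0.5712 -0.5487] len 0.198
turn deg -12.66083477241699 frac -0.035168985478936085
```

Call:
drive_tool --commands '[[[0,-0.114,-0.11,0],[0,-0.114,-0.11,0],[0,-0.114,-0.11,0],[0,-0.114,-0.11,0],[0,-0.114,-0.11,0],[0,0,0,-0.0176],[0,0,0,-0.0176],[0.03,-0.0073,-0.15,0],[0.03,-0.0073,-0.15,0],[0.03,-0.0073,-0.15,0],[0.03,-0.0073,-0.15,0],[0.03,-0.0073,-0.15,0],[0.03,-0.0073,-0.15,0],[0,0,0,0],[0,0,0,0]]]' --grip 0.45

```text
time: 3.6
tool_pos: [0.4277, 0.1755, 0.1602]
ee_rot: [-0.542, 1.57, -2.159]
wrist_force: [-0.3, 0.1, -0.1]
width: 0.0422
```

Run:
```python
from h import *
snap('wrist','wr2'); snap('side','side2'); go(.4285,.175,.03,-2.8); print(robot.get_obs()['width'])
```

```text
pos [0.4283 0.1744 0.1608] yaw -2.74 shift frac [ 5.231e-01  5.000e-04 -2.600e-03] len 0.131
turn deg 0.05977435485632743 frac 0.00016603987460090953
0.042122541098168056
```

View pics/wr2.png

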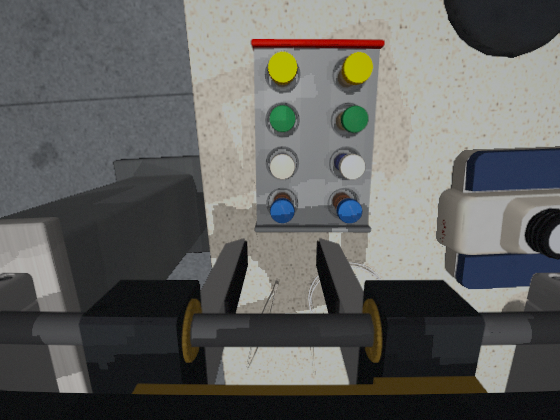

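View pics/side2.png

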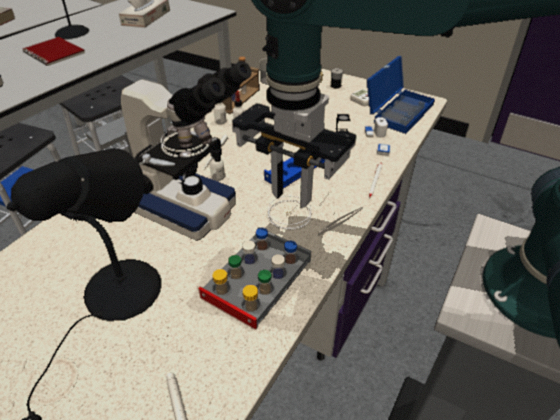

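Run:
```python
from h import *
W=load('wr2');S=load('side2')
print(proj(S,np.array([.4283,.1744,.161])),proj(W,np.array([.4283,.1744,.161])),proj(W,np.array([.4283,.1744,.056])))
hsv=cv2.cvtColor(cv2.imread('pics/wr2.png'),cv2.COLOR_BGR2HSV)
for c,(a,b) in {'yellow':((20,120,120),(35,255,255)),'green':((45,90,50),(85,255,255)),'blue':((100,140,80),(125,255,255))}.items():
    m=cv2.inRange(hsv,a,b); m[:,:250]=0;m[:,385:]=0;m[235:]=0;m[:45]=0
    n,_,st,ce=cv2.connectedComponentsWithStats(m)
    for i in range(1,n):
        if st[i,4]>100: print(c,st[i],ce[i],plane(W,*ce[i],.056).round(4),depthpt(W,*ce[i]).round(4))
```

```text
[290.91183019 199.38572511] [285.2688716  256.74360098] [284.17761935 213.00316704]
yellow [268  51  30  32 713] [282.05329593  66.56942496] [0.432  0.3016 0.056 ] [0.432  0.3015 0.0564]
yellow [344  52  29  31 709] [357.90267983  67.01833568] [0.4958 0.2986 0.056 ] [0.4958 0.2986 0.0556]
green [270 105  25  27 543] [282.00368324 118.09760589] [0.4301 0.2599 0.056 ] [0.4301 0.2599 0.0547]
green [342 106  26  27 559] [354.48658318 118.60286225] [0.4932 0.2567 0.056 ] [0.4933 0.2567 0.0555]
blue [270 199  25  24 448] [281.76116071 210.85044643] [0.4261 0.1766 0.056 ] [0.4261 0.1764 0.0551]
blue [338 200  24  23 444] [349.63963964 211.02927928] [0.4896 0.1736 0.056 ] [0.4895 0.1737 0.0565]
```

Call:
drive_tool --commands '[[[0.13,0,-0.002,0],[0.13,0,-0.002,0],[0.13,0,-0.002,0],[0.08,0,0,0],[0.05,0,0,0],[0,0,0,0],[0,0,0,0]]]'

```text
time: 4.4
tool_pos: [0.4291, 0.1763, 0.0315]
ee_rot: [1.793, 1.569, 0.175]
wrist_force: [-0.1, 1.0, 0.2]
width: 0.0426
```

Call:
drive_tool --commands '[[[0,0,0,0],[0,0,0,0],[0,0,0,0],[0,0,0,0],[0,0,0,0],[0,0,0,0],[0,0,0,0]]]' --grip 0

```text
time: 5.1
tool_pos: [0.4288, 0.177, 0.0314]
ee_rot: [1.844, 1.569, 0.227]
wrist_force: [-0.8, 0.7, 5.8]
width: 0.0224
```

Call:
drive_tool --commands '[[[-0.04,0,0,0],[-0.08,0,0,0],[-0.1,0,0,0],[-0.1,0,0,0],[0,0,0,0],[0,0,0,0]]]'

```text
time: 5.7
tool_pos: [0.428, 0.1767, 0.1103]
ee_rot: [1.246, 1.571, -0.371]
wrist_force: [-0.2, -0.2, -1.1]
width: 0.0226
```

Run:
```python
from h import *
snap('wrist','wr3'); s=snap('side','side3'); go(.5742,-.0432,.111,-14.2); o=robot.get_obs();print(o['width'],o['wrist_force'],o['joint_positions'])
im=cv2.imread('pics/side3.png'); cv2.imwrite('pics/s3c.png',cv2.resize(im[140:330,190:360],None,fx=3,fy=3));
```

```text
pos [0.427  0.1764 0.1087] yaw -2.65 shift frac [-0.01    0.6289  0.8503] len 0.264
turn deg 11.550831850262096 frac 0.03208564402850582
0.02232909013324753 [-1.22038615 -0.62383801  0.08066683] [ 2.69085555e-01 -6.75240413e-02  1.72012033e+00 -1.01622220e-04
  1.49216839e+00  3.15328793e-01]
```

View pics/s3c.png

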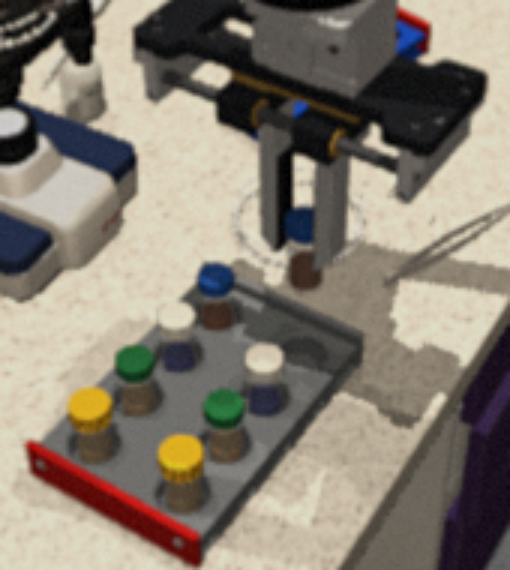

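View pics/wr3.png

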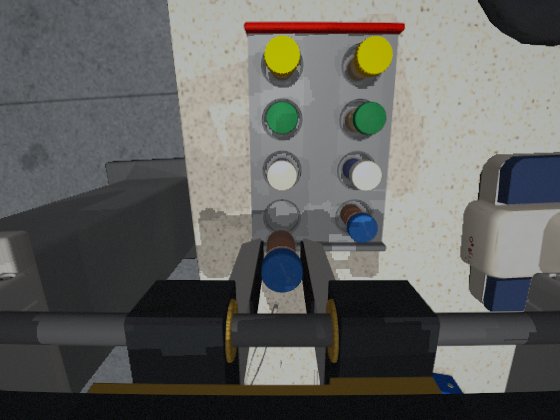

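Call:
drive_tool --commands '[[[0,0.007,0.1465,0],[0,0.007,0.1465,0],[0,0.007,0.1465,0],[0,0.007,0.1465,0],[0,0.007,0.1465,0],[0,0.007,0.1465,0],[0,0,0,0.016],[0,0,0,0.016],[0,0,0,0],[0,0,0,0]]]'

```text
time: 6.8
tool_pos: [0.4276, -0.0431, 0.1092]
ee_rot: [-1.521, 1.568, 2.946]
wrist_force: [-0.4, 0.8, -0.2]
width: 0.0223
```

Run:
```python
from h import *
W=load('wr3')
hsv=cv2.cvtColor(cv2.imread('pics/wr3.png'),cv2.COLOR_BGR2HSV)
m=cv2.inRange(hsv,(100,140,60),(125,255,255));m[:245]=0;m[295:]=0;m[:,:255]=0;m[:,310:]=0
n,_,st,ce=cv2.connectedComponentsWithStats(m);i=1+st[1:,4].argmax();print(st[i],ce[i],depthpt(W,*ce[i]))
d=depthpt(W,*ce[i])[2]; print(plane(W,*ce[i],d))
go(.5742,-.0432,.111,-14.2)
snap('wrist','wr4')
```

```text
[ 262  249   41   43 1408] [281.62144886 270.24857955] [0.42645917 0.17760113 0.13426287]
[0.42645917 0.17760113 0.13426287]
pos [ 0.4276 -0.0431  0.1092] yaw -14.05 shift frac [-0.0086  0.5689 -0.1418] len 0.147
turn deg 0.15224317786011454 frac 0.00042289771627809596
```

View pics/wr4.png

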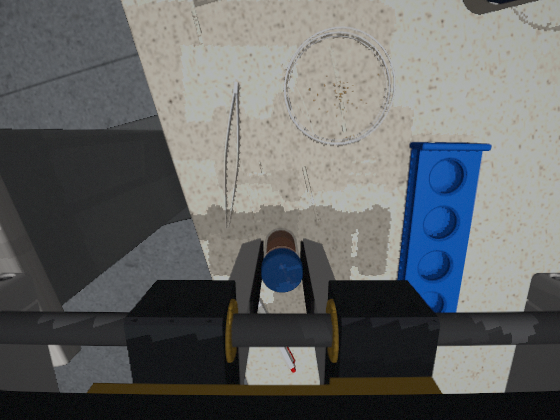

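Call:
drive_tool --commands '[[[0,0.1134,-0.0276,0],[0,0.1134,-0.0276,0],[0,0.1134,-0.0276,0],[0,0.1134,-0.0276,0],[0,0.1134,-0.0276,0],[0,0,0,0],[0,0,0,0],[0,0,0,0]]]'

```text
time: 7.65
tool_pos: [0.5733, -0.0442, 0.1102]
ee_rot: [-1.365, 1.57, 3.101]
wrist_force: [-1.0, 0.2, -0.9]
width: 0.0225
```

Run:
```python
from h import *
go(.574,-.044,.031,-14.2)
snap('wrist','wr5'); s=snap('side','side5'); snap('top','top5')
im=cv2.imread('pics/side5.png'); a=cv2.resize(im[90:210,220:360],None,fx=4,fy=4)
cv2.imwrite('pics/s5c.png',a)
```

```text
pos [ 0.5733 -0.0442  0.1102] yaw -14.12 shift frac [ 0.3167  0.0029 -0.0014] len 0.079
turn deg 0.0847176062252224 frac 0.0002353266839589511
```

View pics/s5c.png

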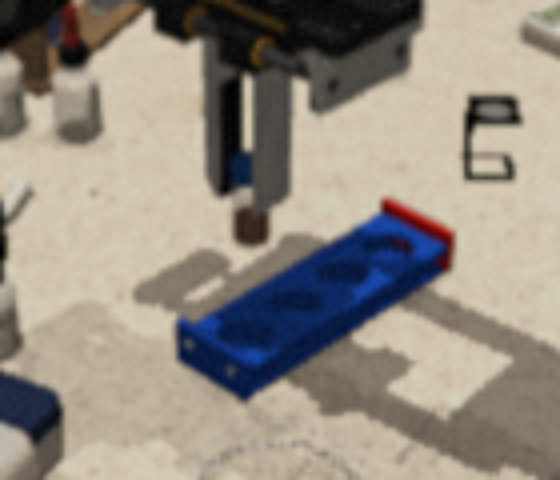

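View pics/wr5.png

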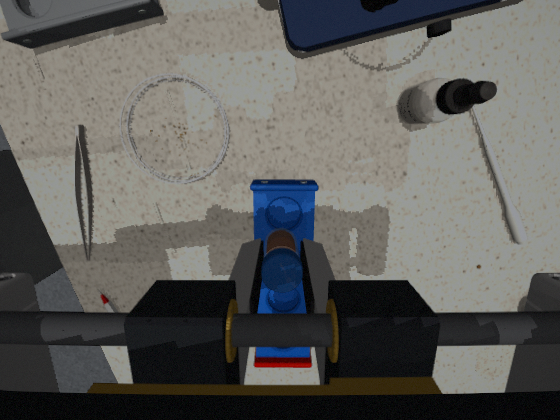

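Run:
```python
from h import *
W=load('wr5')
print(plane(W,284,210,.022),proj(W,np.array([.574,-.044,.022])))
```

```text
[ 0.5748464  -0.03879242  0.022     ] [284.49333257 215.75252338]
```

Run:
```python
from h import *
im=cv2.imread('pics/wr5.png'); a=cv2.resize(im[175:265,240:330],None,fx=7,fy=7,interpolation=cv2.INTER_CUBIC); a=cv2.convertScaleAbs(a,alpha=1.6)
W=load('wr5')
for t in np.linspace(0,2*np.pi,60):
    p=(proj(W,np.array([.574+.015*np.cos(t),-.044+.015*np.sin(t),.022]))-[240,175]+.5)*7
    cv2.circle(a,tuple(int(x) for x in p),2,(0,0,255),-1)
cv2.imwrite('pics/w5c.png',a)
```

```text
(no output)
```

View pics/w5c.png

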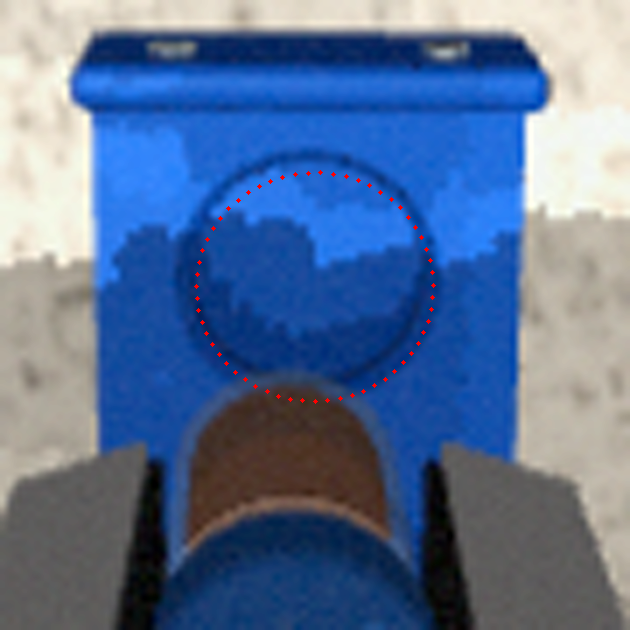

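Call:
drive_tool --commands '[[[0.08,0.002,-0.006,0],[0.08,0,0,0],[0.04,0,0,0],[0.03,0,0,0],[0.03,0,0,0],[0,0,0,0],[0,0,0,0]]]'

```text
time: 8.5
tool_pos: [0.5755, -0.0432, 0.046]
ee_rot: [1.594, 1.57, -0.224]
wrist_force: [0.0, 0.7, -0.2]
width: 0.0228
```

Call:
drive_tool --commands '[[[0.02,0,0,0],[0.02,0,0,0],[0.014,0,0,0],[0,0,0,0],[0,0,0,0]]]'

```text
time: 9.0
tool_pos: [0.5751, -0.0432, 0.0318]
ee_rot: [-1.164, 1.571, -2.982]
wrist_force: [-0.2, -0.8, -0.2]
width: 0.0227
```

Call:
drive_tool --commands '[[[0.003,0,0,0],[0,0,0,0],[0,0,0,0],[0,0,0,0],[0,0,0,0],[-0.1,0,0,0],[-0.2,0,0,0],[-0.1,0,0,0],[0,0,0,0],[0,0,0,0]]]' --grip 0.45

```text
time: 10.0
tool_pos: [0.5753, -0.0432, 0.1314]
ee_rot: [1.516, 1.57, -0.302]
wrist_force: [-0.1, 0.3, -1.6]
width: 0.0422
```

Run:
```python
from h import *
snap('wrist','wr6'); s=snap('side','side6')
W=load('wr6')
im=cv2.imread('pics/side6.png'); a=cv2.resize(im[90:330,190:360],None,fx=2.5,fy=2.5)
b=cv2.imread('pics/wr6.png'); b=cv2.resize(b[130:330,220:350],(390,600)); cv2.imwrite('pics/c6.png',np.hstack([a[:600],b]))
hsv=cv2.cvtColor(cv2.imread('pics/wr6.png'),cv2.COLOR_BGR2HSV)
T=load('top0'); w=load('wr2')
print(plane(T,213.9,238,.055),plane(load('side0'),277.5,259,.053))
go(.4285,-.0432,.131,-2.8)
```

```text
[0.43124431 0.21724299 0.055     ] [0.43048048 0.21612599 0.053     ]
pos [ 0.5739 -0.043   0.129 ] yaw -14.17 shift frac [-0.0059 -0.5637  0.1433] len 0.145
turn deg -11.370012209339443 frac -0.03158336724816512
```

View pics/c6.png

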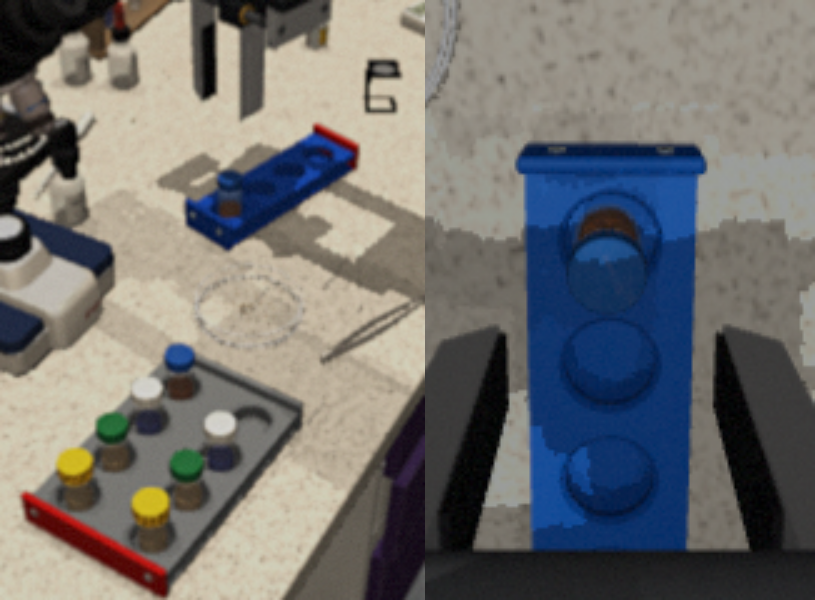

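Call:
drive_tool --commands '[[[0,-0.1128,0.0287,0],[0,-0.1128,0.0287,0],[0,-0.1128,0.0287,0],[0,-0.1128,0.0287,0],[0,-0.1128,0.0287,0],[0,0,0,-0.0158],[0,0,0,-0.0158],[0,-0.0058,-0.1484,0],[0,-0.0058,-0.1484,0],[0,-0.0058,-0.1484,0],[0,-0.0058,-0.1484,0],[0,-0.0058,-0.1484,0],[0,-0.0058,-0.1484,0],[0,-0.0058,-0.1484,0],[0,0,0,0],[0,0,0,0]]]'

```text
time: 11.7
tool_pos: [0.431, 0.2163, 0.1291]
ee_rot: [-0.986, 1.567, -2.604]
wrist_force: [0.4, 0.0, 0.1]
width: 0.0421
```

Run:
```python
from h import *
go(.4305,.217,.031,-2.8)
s=snap('wrist','wr7')
im=cv2.imread('pics/wr7.png')[150:280,230:340]; cv2.imwrite('pics/w7c.png',cv2.resize(im,None,fx=4,fy=4))
h=cv2.cvtColor(cv2.imread('pics/wr7.png'),cv2.COLOR_BGR2HSV);m=cv2.inRange(h,(0,0,175),(180,45,255));m[:190]=0;m[250:]=0;m[:,:262]=0;m[:,302:]=0
n,_,st,ce=cv2.connectedComponentsWithStats(m);i=1+st[1:,4].argmax();print(st[i],ce[i],plane(s,*ce[i],.056))
```

```text
pos [0.431  0.2163 0.1291] yaw -2.68 shift frac [ 0.3926 -0.0005 -0.0036] len 0.098
turn deg 0.11520829381263464 frac 0.0003200230383684296
[268 207  25  12 204] [279.68137255 213.20098039] [0.42773009 0.22333231 0.056     ]
```

View pics/w7c.png

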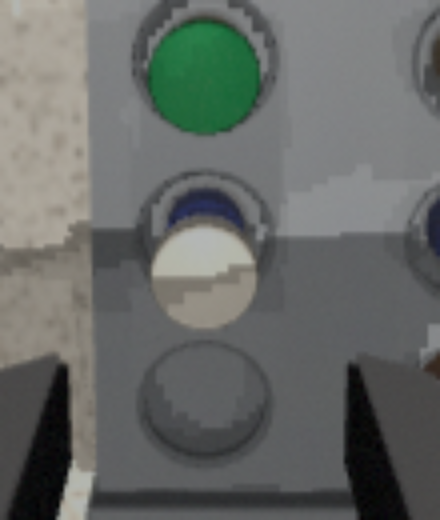

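Call:
drive_tool --commands '[[[0.13,0,-0.004,0],[0.13,0,0,0],[0.08,0,0,0],[0.051,0,0,0],[0,0,0,0],[0,0,0,0]]]'

```text
time: 12.35
tool_pos: [0.4328, 0.217, 0.0341]
ee_rot: [1.781, 1.57, 0.16]
wrist_force: [0.3, 0.0, 1.1]
width: 0.0422
```

Call:
drive_tool --commands '[[[0,0,0,0],[0,0,0,0],[0,0,0,0],[0,0,0,0],[0,0,0,0],[0,0,0,0],[0,0,0,0]]]' --grip 0

```text
time: 13.05
tool_pos: [0.4329, 0.2177, 0.0343]
ee_rot: [1.906, 1.569, 0.287]
wrist_force: [-0.0, 0.4, 6.1]
width: 0.0232
```

Call:
drive_tool --commands '[[[-0.04,0,0,0],[-0.08,0,0,0],[-0.1,0,0,0],[-0.1,0,0,0],[0,0,0,0],[0,0,0,0]]]'

```text
time: 13.65
tool_pos: [0.432, 0.2174, 0.1131]
ee_rot: [-0.836, 1.571, -2.456]
wrist_force: [-0.7, -0.8, -0.1]
width: 0.0226
```

Run:
```python
from h import *
W=snap('wrist','wr8'); go(.431,-.0842,.111,-2.8)
h=cv2.cvtColor(cv2.imread('pics/wr8.png'),cv2.COLOR_BGR2HSV);m=cv2.inRange(h,(0,0,130),(180,60,255));m[:249]=0;m[295:]=0;m[:,:262]=0;m[:,302:]=0
n,_,st,ce=cv2.connectedComponentsWithStats(m);i=1+st[1:,4].argmax();print(st[i],ce[i],depthpt(W,281,270))
cv2.imwrite('pics/w8c.png',cv2.resize(cv2.imread('pics/wr8.png')[130:320,200:400],None,fx=3,fy=3))
```

```text
pos [0.4313 0.2171 0.112 ] yaw -2.79 shift frac [0.0051 0.0574 1.2038] len 0.301
turn deg 0.007262117133383761 frac 2.017254759273267e-05
[262 291  28   4  85] [275.03529412 292.94117647] [0.43009328 0.21669855 0.13338102]
```

View pics/w8c.png

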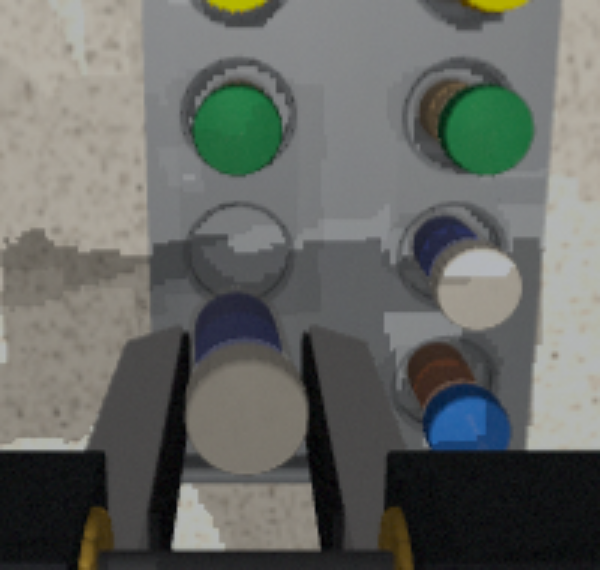

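Call:
drive_tool --commands '[[[0,0.0082,0.172,0],[0,0.0082,0.172,0],[0,0.0082,0.172,0],[0,0.0082,0.172,0],[0,0.0082,0.172,0],[0,0.0082,0.172,0],[0,0.0082,0.172,0],[0,0,0,0.0158],[0,0,0,0.0158],[0,0,0,0],[0,0,0,0]]]'

```text
time: 14.8
tool_pos: [0.431, -0.0836, 0.112]
ee_rot: [-1.632, 1.568, 2.835]
wrist_force: [0.8, -0.3, -0.1]
width: 0.0229
```

Run:
```python
from h import *
go(.5642,-.0837,.111,-14.2)
```

```text
pos [ 0.431  -0.0836  0.112 ] yaw -14.05 shift frac [ 0.0024  0.517  -0.1288] len 0.133
turn deg 0.15282044290817431 frac 0.00042450123030048423
```

Call:
drive_tool --commands '[[[0,0.129,-0.0322,0.0004],[0,0.129,-0.0322,0],[0,0.129,-0.0322,0],[0,0.13,-0.0322,0],[0,0,0,0],[0,0,0,0],[0,0,0,0]]]'

```text
time: 15.5
tool_pos: [0.5641, -0.0841, 0.113]
ee_rot: [-1.43, 1.569, 3.034]
wrist_force: [0.4, -0.4, -0.0]
width: 0.0223
```

Run:
```python
from h import *
go(.5642,-.0837,.0345,-14.2)
W=snap('wrist','wr9')
im=cv2.imread('pics/wr9.png'); a=cv2.resize(im[150:280,230:340],None,fx=4.5,fy=4.5,interpolation=cv2.INTER_CUBIC); a=cv2.convertScaleAbs(a,alpha=1.4)
for t in np.linspace(0,2*np.pi,60):
    p=(proj(W,np.array([.5642+.015*np.cos(t),-.0837+.015*np.sin(t),.022]))-[230,150]+.5)*4.5
    cv2.circle(a,tuple(int(x) for x in p),1,(0,0,255),-1)
cv2.imwrite('pics/w9c.png',a)
```

```text
pos [ 0.5641 -0.0841  0.113 ] yaw -14.25 shift frac [ 0.3141  0.0006 -0.0018] len 0.079
turn deg -0.045091358472058474 frac -0.00012525377353349575
```

View pics/w9c.png

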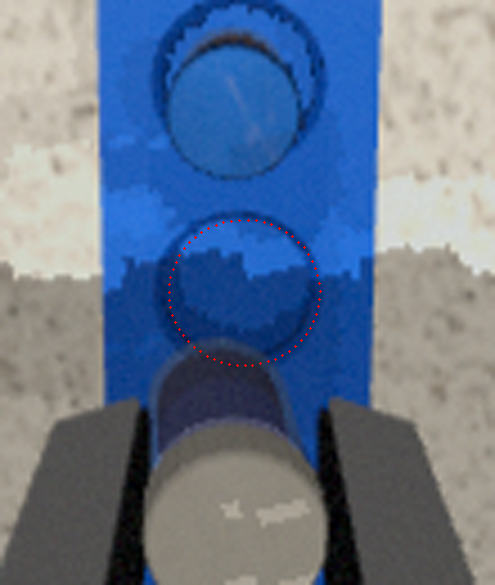

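Call:
drive_tool --commands '[[[0.08,0,-0.002,0],[0.08,0,0,0],[0.04,0,0,0],[0.03,0,0,0],[0.03,0,0,0],[0,0,0,0]]]'

```text
time: 16.15
tool_pos: [0.5647, -0.084, 0.0479]
ee_rot: [-1.474, 1.57, 2.988]
wrist_force: [-0.1, 0.6, -0.3]
width: 0.0225
```

Call:
drive_tool --commands '[[[0.02,0,0,0],[0.02,0,0,0],[0.013,0,0,0],[0,0,0,0],[0,0,0,0]]]'

```text
time: 16.65
tool_pos: [0.5652, -0.0841, 0.0352]
ee_rot: [-0.505, 1.571, -2.326]
wrist_force: [0.7, 0.3, -0.4]
width: 0.0228
```

Release and rise; then check and compute the way to green.

Call:
drive_tool --commands '[[[0,0,0,0],[0,0,0,0],[0,0,0,0],[0,0,0,0],[0,0,0,0],[-0.1,0,0,0],[-0.2,0,0,0],[-0.1,0,0,0],[0,0,0,0],[0,0,0,0]]]' --grip 0.45

```text
time: 17.65
tool_pos: [0.5653, -0.0841, 0.1354]
ee_rot: [1.481, 1.57, -0.34]
wrist_force: [0.7, -0.2, -1.1]
width: 0.0423
```

Run:
```python
from h import *
snap('wrist','wr10'); s=snap('side','side10')
im=cv2.imread('pics/side10.png'); a=cv2.resize(im[90:330,190:360],None,fx=2.5,fy=2.5)
b=cv2.imread('pics/wr10.png'); b=cv2.resize(b[130:330,220:350],(390,600)); cv2.imwrite('pics/c10.png',np.hstack([a[:600],b]))
go(.432,-.0841,.131,-2.8)
```

```text
pos [ 0.564  -0.0838  0.133 ] yaw -14.31 shift frac [ 0.0099 -0.5113  0.1317] len 0.132
turn deg -11.513934581312274 frac -0.03198315161475632
```

View pics/c10.png

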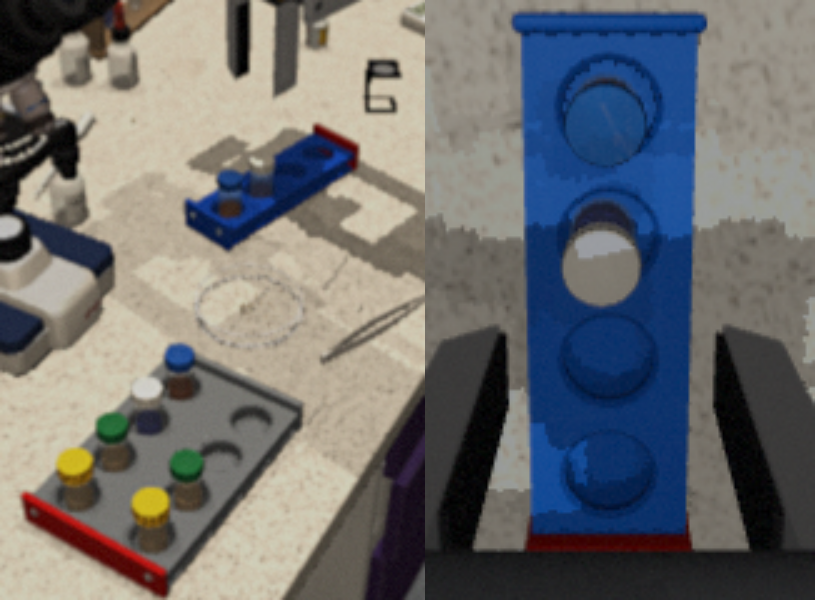

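Call:
drive_tool --commands '[[[0,-0.1023,0.0263,0],[0,-0.1023,0.0263,0],[0,-0.1023,0.0263,0],[0,-0.1023,0.0263,0],[0,-0.1023,0.0263,0],[0,0,0,-0.016],[0,0,0,-0.016],[0,-0.0084,-0.1713,0],[0,-0.0084,-0.1713,0],[0,-0.0084,-0.1713,0],[0,-0.0084,-0.1713,0],[0,-0.0084,-0.1713,0],[0,-0.0084,-0.1713,0],[0,-0.0084,-0.1713,0],[0,-0.0084,-0.1713,0],[0,0,0,0],[0,0,0,0]]]'

```text
time: 19.45
tool_pos: [0.4318, 0.2587, 0.1329]
ee_rot: [-0.936, 1.566, -2.553]
wrist_force: [-0.3, -1.0, 0.0]
width: 0.0425
```

Run:
```python
from h import *
go(.432,.259,.0315,-2.8)
s=snap('wrist','wr11')
h=cv2.cvtColor(cv2.imread('pics/wr11.png'),cv2.COLOR_BGR2HSV);m=cv2.inRange(h,(45,90,40),(85,255,255));m[:,:255]=0;m[:,310:]=0
n,_,st,ce=cv2.connectedComponentsWithStats(m);i=1+st[1:,4].argmax();print(st[i],ce[i],plane(s,*ce[i],.056))
```

```text
pos [0.4318 0.2587 0.1329] yaw -2.67 shift frac [ 0.4058  0.0024 -0.0025] len 0.101
turn deg 0.13418996031520036 frac 0.00037274988976444546
[269 204  27  27 577] [281.95320624 216.98786828] [0.43024019 0.26123767 0.056     ]
```

Call:
drive_tool --commands '[[[0.13,0,-0.004,0],[0.13,0,0,0],[0.08,0,0,0],[0.062,0,0,0],[0,0,0,0],[0,0,0,0]]]'

```text
time: 20.1
tool_pos: [0.4332, 0.2584, 0.0346]
ee_rot: [-0.769, 1.57, -2.39]
wrist_force: [-0.2, 0.7, -0.8]
width: 0.0426
```

Call:
drive_tool --commands '[[[0,0,0,0],[0,0,0,0],[0,0,0,0],[0,0,0,0],[0,0,0,0],[0,0,0,0],[0,0,0,0]]]' --grip 0

```text
time: 20.8
tool_pos: [0.4338, 0.26, 0.0356]
ee_rot: [1.913, 1.569, 0.294]
wrist_force: [-0.3, -0.7, 5.9]
width: 0.0224
```

Call:
drive_tool --commands '[[[-0.04,0,0,0],[-0.08,0,0,0],[-0.1,0,0,0],[-0.1,0,0,0],[0,0,0,0],[0,0,0,0]]]'

```text
time: 21.4
tool_pos: [0.433, 0.2597, 0.1144]
ee_rot: [0.581, 1.571, -1.038]
wrist_force: [-0.5, -0.5, -0.2]
width: 0.0225
```

Run:
```python
from h import *
W=snap('wrist','wr12'); go(.432,-.1243,.111,-2.8); print(depthpt(W,281,270))
cv2.imwrite('pics/w12c.png',cv2.resize(cv2.imread('pics/wr12.png')[130:320,200:400],None,fx=3,fy=3))
```

```text
pos [0.4323 0.2593 0.1133] yaw -2.79 shift frac [0.0106 0.0734 1.5328] len 0.384
turn deg 0.009884237234053739 frac 2.7456214539038162e-05
[0.43105552 0.25859158 0.13382226]
```

View pics/w12c.png

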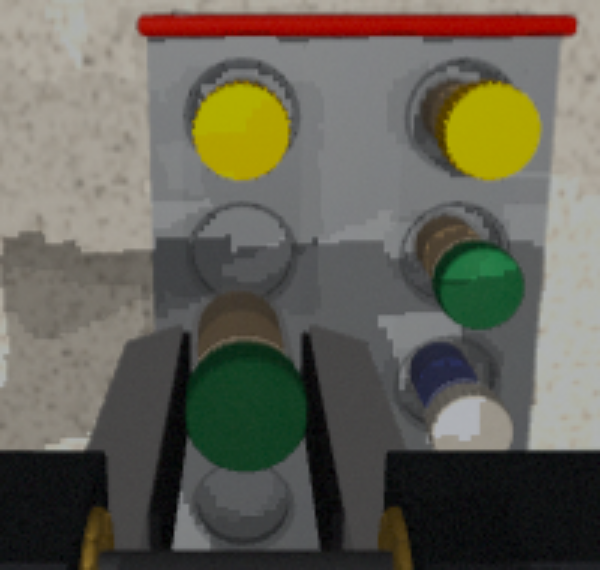

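Call:
drive_tool --commands '[[[0,0.0082,0.1703,0],[0,0.0082,0.1703,0],[0,0.0082,0.1703,0],[0,0.0082,0.1703,0],[0,0.0082,0.1703,0],[0,0.0082,0.1703,0],[0,0.0082,0.1703,0],[0,0.0082,0.1703,0],[0,0.0082,0.1703,0],[0,0,0,0.0158],[0,0,0,0.0158],[0,0,0,0],[0,0,0,0]]]'

```text
time: 22.75
tool_pos: [0.432, -0.1235, 0.1132]
ee_rot: [-1.711, 1.568, 2.756]
wrist_force: [-0.0, -0.3, -0.7]
width: 0.0227
```

Run:
```python
from h import *
go(.5539,-.1244,.111,-14.2)
```

```text
pos [ 0.432  -0.1235  0.1132] yaw -14.04 shift frac [ 0.0074  0.4738 -0.1149] len 0.122
turn deg 0.15508120373229595 frac 0.00043078112147859984
```

Call:
drive_tool --commands '[[[0,0.118,-0.0287,0.0004],[0,0.118,-0.0287,0],[0,0.118,-0.0287,0],[0,0.12,-0.0287,0],[0,0,0,0],[0,0,0,0],[0,0,0,0]]]'

```text
time: 23.45
tool_pos: [0.5539, -0.1249, 0.1143]
ee_rot: [-1.455, 1.569, 3.009]
wrist_force: [0.2, 0.4, 0.1]
width: 0.0226
```

Run:
```python
from h import *
go(.5539,-.1244,.0355,-14.2)
W=snap('wrist','wr13')
im=cv2.imread('pics/wr13.png'); a=cv2.resize(im[150:280,230:340],None,fx=4.5,fy=4.5,interpolation=cv2.INTER_CUBIC); a=cv2.convertScaleAbs(a,alpha=1.4)
for t in np.linspace(0,2*np.pi,60):
    p=(proj(W,np.array([.5539+.015*np.cos(t),-.1244+.015*np.sin(t),.022]))-[230,150]+.5)*4.5
    cv2.circle(a,tuple(int(x) for x in p),1,(0,0,255),-1)
cv2.imwrite('pics/w13c.png',a)
```

```text
pos [ 0.5539 -0.1249  0.1143] yaw -14.25 shift frac [ 0.3151  0.     -0.0021] len 0.079
turn deg -0.050683415372086316 frac -0.000140787264922462
```

View pics/w13c.png

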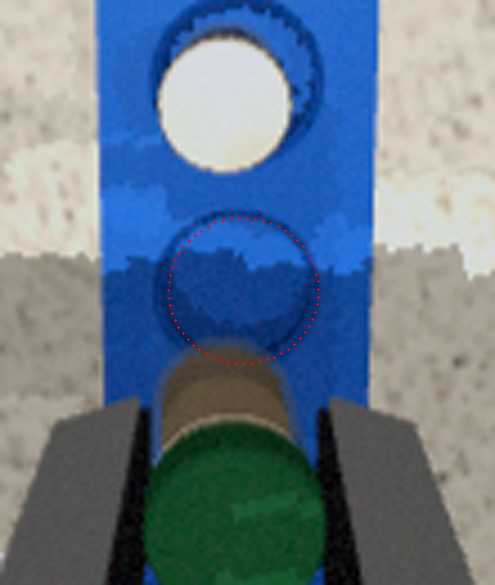

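Same small offset as before (the wrist camera's own bias); going down.

Call:
drive_tool --commands '[[[0.08,0,-0.002,0],[0.08,0,0,0],[0.04,0,0,0],[0.03,0,0,0],[0.03,0,0,0],[0,0,0,0]]]'

```text
time: 24.1
tool_pos: [0.5544, -0.1248, 0.0491]
ee_rot: [-1.556, 1.57, 2.906]
wrist_force: [-0.1, -0.2, -0.1]
width: 0.0229
```

Call:
drive_tool --commands '[[[0.02,0,0,0],[0.02,0,0,0],[0.013,0,0,0],[0,0,0,0],[0,0,0,0]]]'

```text
time: 24.6
tool_pos: [0.555, -0.1249, 0.0365]
ee_rot: [0.09, 1.571, -1.731]
wrist_force: [-0.2, -0.5, -1.0]
width: 0.0226
```

Call:
drive_tool --commands '[[[0,0,0,0],[0,0,0,0],[0,0,0,0],[0,0,0,0],[0,0,0,0],[-0.1,0,0,0],[-0.2,0,0,0],[-0.1,0,0,0],[0,0,0,0],[0,0,0,0]]]' --grip 0.45

```text
time: 25.6
tool_pos: [0.5551, -0.1249, 0.1366]
ee_rot: [1.4, 1.57, -0.42]
wrist_force: [0.3, -0.1, -0.1]
width: 0.0423
```

Run:
```python
from h import *
snap('wrist','wr14'); s=snap('side','side14')
im=cv2.imread('pics/side14.png'); a=cv2.resize(im[90:330,190:360],None,fx=2.5,fy=2.5)
b=cv2.imread('pics/wr14.png'); b=cv2.resize(b[130:330,220:350],(390,600)); cv2.imwrite('pics/c14.png',np.hstack([a[:600],b]))
go(.434,-.1249,.131,-2.8)
```

```text
pos [ 0.5538 -0.1245  0.1343] yaw -14.31 shift frac [ 0.0148 -0.4637  0.1201] len 0.12
turn deg -11.511550606999194 frac -0.03197652946388665
```

View pics/c14.png

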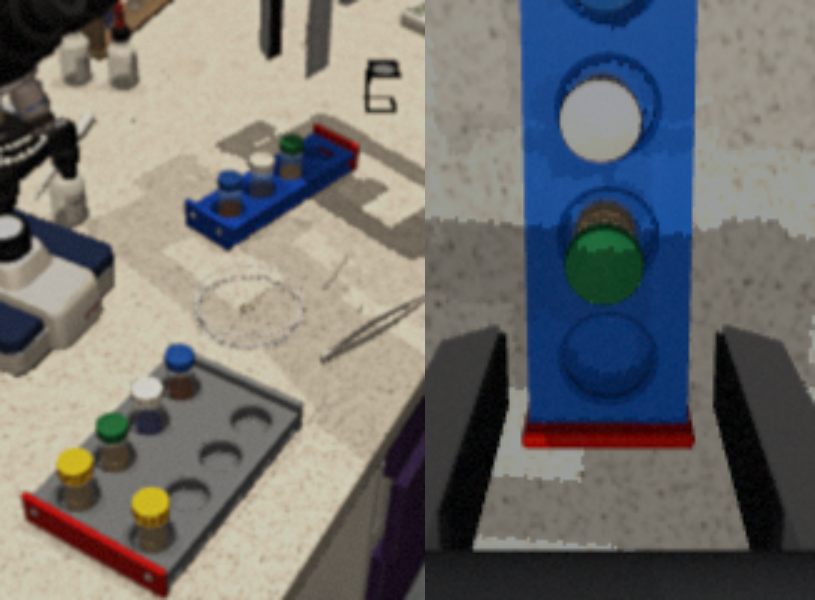

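Call:
drive_tool --commands '[[[0,-0.0927,0.024,0],[0,-0.0927,0.024,0],[0,-0.0927,0.024,0],[0,-0.0927,0.024,0],[0,-0.0927,0.024,0],[0,0,0,-0.016],[0,0,0,-0.016],[0,-0.0083,-0.17,0],[0,-0.0083,-0.17,0],[0,-0.0083,-0.17,0],[0,-0.0083,-0.17,0],[0,-0.0083,-0.17,0],[0,-0.0083,-0.17,0],[0,-0.0083,-0.17,0],[0,-0.0083,-0.17,0],[0,-0.0083,-0.17,0],[0,-0.0083,-0.17,0],[0,0,0,0],[0,0,0,0]]]'

```text
time: 27.6
tool_pos: [0.4339, 0.3001, 0.134]
ee_rot: [-0.876, 1.566, -2.493]
wrist_force: [0.2, -0.8, -0.2]
width: 0.0424
```

Run:
```python
from h import *
go(.434,.301,.0315,-2.8)
s=snap('wrist','wr15')
h=cv2.cvtColor(cv2.imread('pics/wr15.png'),cv2.COLOR_BGR2HSV);m=cv2.inRange(h,(20,120,70),(35,255,255));m[:,:255]=0;m[:,310:]=0;m[245:]=0
n,_,st,ce=cv2.connectedComponentsWithStats(m);i=1+st[1:,4].argmax();print(st[i],ce[i],plane(s,*ce[i],.056))
```

```text
pos [0.4339 0.3001 0.134 ] yaw -2.68 shift frac [ 0.4102  0.0016 -0.0047] len 0.103
turn deg 0.12285547004727171 frac 0.00034126519457575475
[267 201  30  31 712] [281.83988764 215.88202247] [0.43232914 0.30332429 0.056     ]
```

Call:
drive_tool --commands '[[[0.13,0,-0.006,0],[0.13,0,0,0],[0.08,0,0,0],[0.066,0,0,0],[0,0,0,0],[0,0,0,0]]]'

```text
time: 28.25
tool_pos: [0.4354, 0.3004, 0.0349]
ee_rot: [-0.716, 1.57, -2.338]
wrist_force: [0.6, 0.6, 0.5]
width: 0.0419
```

Call:
drive_tool --commands '[[[0,0,0,0],[0,0,0,0],[0,0,0,0],[0,0,0,0],[0,0,0,0],[0,0,0,0],[0,0,0,0]]]' --grip 0

```text
time: 28.95
tool_pos: [0.4359, 0.3021, 0.0359]
ee_rot: [2.018, 1.569, 0.398]
wrist_force: [-0.9, -0.3, 5.3]
width: 0.0226
```

Call:
drive_tool --commands '[[[-0.04,0,0,0],[-0.08,0,0,0],[-0.1,0,0,0],[-0.1,0,0,0],[0,0,0,0],[0,0,0,0]]]'

```text
time: 29.55
tool_pos: [0.4352, 0.3017, 0.1147]
ee_rot: [1.782, 1.571, 0.162]
wrist_force: [-1.1, -0.5, -0.3]
width: 0.0227
```

Run:
```python
from h import *
W=snap('wrist','wr16'); go(.434,-.165,.111,-2.8); print(depthpt(W,281,270))
cv2.imwrite('pics/w16c.png',cv2.resize(cv2.imread('pics/wr16.png')[130:320,200:400],None,fx=3,fy=3))
```

```text
pos [0.4345 0.3013 0.1135] yaw -2.79 shift frac [0.0123 0.0887 1.8631] len 0.466
turn deg 0.008218894756359507 frac 2.283026321210974e-05
[0.43326909 0.30117844 0.13527898]
```

View pics/w16c.png

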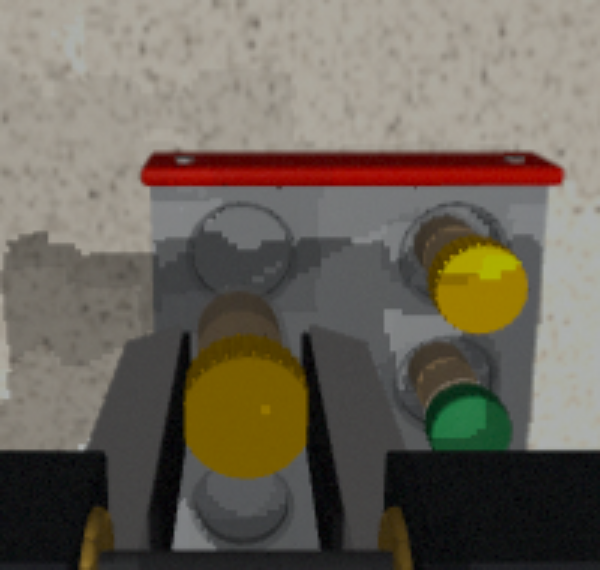

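Call:
drive_tool --commands '[[[0,0.0081,0.1694,0],[0,0.0081,0.1694,0],[0,0.0081,0.1694,0],[0,0.0081,0.1694,0],[0,0.0081,0.1694,0],[0,0.0081,0.1694,0],[0,0.0081,0.1694,0],[0,0.0081,0.1694,0],[0,0.0081,0.1694,0],[0,0.0081,0.1694,0],[0,0.0081,0.1694,0],[0,0,0,0.0158],[0,0,0,0.0158],[0,0,0,0],[0,0,0,0]]]'

```text
time: 31.1
tool_pos: [0.434, -0.1642, 0.1134]
ee_rot: [-1.787, 1.568, 2.68]
wrist_force: [-1.3, 0.6, 0.1]
width: 0.0227
```

Run:
```python
from h import *
go(.5437,-.1652,.111,-14.2)
```

```text
pos [ 0.434  -0.1642  0.1134] yaw -14.05 shift frac [ 0.0085  0.4267 -0.1025] len 0.11
turn deg 0.15400710366102466 frac 0.0004277975101695129
```

Call:
drive_tool --commands '[[[0,0.107,-0.026,0.0004],[0,0.107,-0.026,0],[0,0.107,-0.026,0],[0,0.107,-0.026,0],[0,0,0,0],[0,0,0,0],[0,0,0,0]]]'

```text
time: 31.8
tool_pos: [0.544, -0.1654, 0.1146]
ee_rot: [-1.464, 1.569, 3.0]
wrist_force: [-0.1, 0.9, 0.2]
width: 0.0225
```

Run:
```python
from h import *
go(.5437,-.1652,.0355,-14.2)
W=snap('wrist','wr17')
im=cv2.imread('pics/wr17.png'); a=cv2.resize(im[150:280,230:340],None,fx=4.5,fy=4.5,interpolation=cv2.INTER_CUBIC); a=cv2.convertScaleAbs(a,alpha=1.4)
for t in np.linspace(0,2*np.pi,60):
    p=(proj(W,np.array([.5437+.015*np.cos(t),-.1652+.015*np.sin(t),.022]))-[230,150]+.5)*4.5
    cv2.circle(a,tuple(int(x) for x in p),1,(0,0,255),-1)
cv2.imwrite('pics/w17c.png',a)
```

```text
pos [ 0.544  -0.1654  0.1146] yaw -14.26 shift frac [ 0.3162 -0.0011 -0.0007] len 0.079
turn deg -0.05589517155939916 frac -0.00015526436544277544
```

View pics/w17c.png

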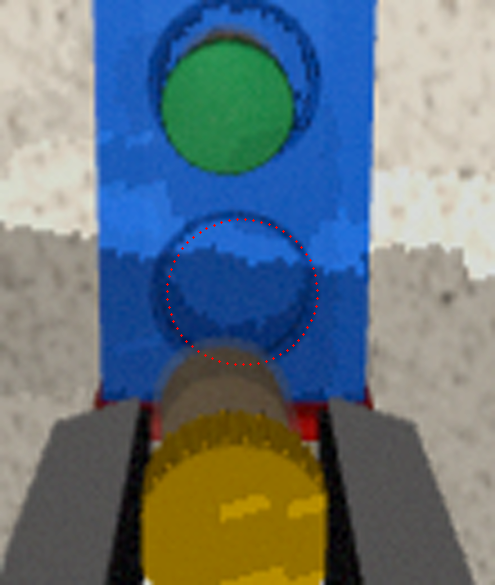

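Call:
drive_tool --commands '[[[0.08,-0.003,-0.002,0],[0.08,0,0,0],[0.04,0,0,0],[0.03,0,0,0],[0.03,0,0,0],[0,0,0,0]]]'

```text
time: 32.45
tool_pos: [0.5438, -0.1651, 0.0493]
ee_rot: [-1.634, 1.57, 2.828]
wrist_force: [0.3, 0.1, 0.1]
width: 0.0225
```

Call:
drive_tool --commands '[[[0.02,0,0,0],[0.02,0,0,0],[0.014,0,0,0],[0,0,0,0],[0,0,0,0]]]'

```text
time: 32.95
tool_pos: [0.5444, -0.1652, 0.0365]
ee_rot: [0.819, 1.571, -1.001]
wrist_force: [-0.2, 0.5, -0.3]
width: 0.0225
```

Call:
drive_tool --commands '[[[0,0,0,0],[0,0,0,0],[0,0,0,0],[0,0,0,0],[0,0,0,0],[-0.1,0,0,0],[-0.2,0,0,0],[-0.1,0,0,0],[0,0,0,0],[0,-0.15,0,0],[0,-0.15,0,0],[0,-0.15,0,0],[0,0,0.15,0],[0,0,0.15,0],[0,0,0.15,0],[0,0,0,0],[0,0,0,0]]]' --grip 0.45

```text
time: 34.65
tool_pos: [0.4067, -0.2462, 0.135]
ee_rot: [-2.19, 1.568, 2.27]
wrist_force: [0.8, -0.2, 0.9]
width: 0.0422
```

Run:
```python
from h import *
s=snap('side','side18');T=snap('top','top18')
a=cv2.resize(cv2.imread('pics/side18.png')[90:330,190:360],None,fx=2.5,fy=2.5)[:600]
b=cv2.resize(cv2.imread('pics/top18.png')[130:270,150:430],(370,185)); b=cv2.copyMakeBorder(b,0,415,0,0,cv2.BORDER_CONSTANT); cv2.imwrite('pics/c18.png',np.hstack([a,b]))
rng={'yellow':((20,120,100),(35,255,255)),'green':((45,90,40),(85,255,255))}
for f,s in(('top18',T),('side18',s)):
    h=cv2.cvtColor(cv2.imread(f'pics/{f}.png'),cv2.COLOR_BGR2HSV)
    for c,(p,q) in rng.items():
        n,_,st,ce=cv2.connectedComponentsWithStats(cv2.inRange(h,p,q))
        for i in range(1,n):
            if st[i,4]>40: print(f,c,ce[i].round(1),depthpt(s,*ce[i]).round(4))
for q in [(.5437,-.1652),(.5539,-.1244),(.5642,-.0837),(.5742,-.0432)]:
    for nm,S in(('top',T),('side',s)):
        u=proj(S,np.array([*q,.056])); print(nm,u.round(1),depthpt(S,*u).round(4))
```

```text
top18 yellow [403.7 177. ] [ 0.5426 -0.1646  0.0545]
top18 yellow [173.2 204.9] [0.4985 0.2967 0.0568]
top18 green [383.6 172.1] [ 0.553  -0.1234  0.057 ]
top18 green [194.2 205.3] [0.4968 0.2549 0.0557]
side18 yellow [318.2 140.2] [ 0.5389 -0.1598  0.0557]
side18 yellow [219.6 275.5] [0.4959 0.2995 0.0545]
side18 green [306.5 147.3] [ 0.5489 -0.119   0.0557]
side18 green [234.6 260.7] [0.4933 0.2581 0.0538]
side18 green [544.9 316.6] [-0.0117  0.0752  0.0154]
side18 green [534.6 324.8] [0.0014 0.1    0.0139]
top [404.2 176.4] [ 0.5433 -0.1643  0.059 ]
side [317.4 138.6] [ 0.5436 -0.1649  0.0562]
top [384.  171.8] [ 0.5538 -0.1241  0.057 ]
side [305.7 145.5] [ 0.5512 -0.1191  0.0599]
top [363.7 167.1] [ 0.5643 -0.0838  0.0555]
side [293.5 152.7] [ 0.5638 -0.0829  0.0566]
top [343.3 162.6] [ 0.5739 -0.0429  0.0578]
side [280.9 160.3] [ 0.5752 -0.045   0.0545]
```

View pics/c18.png

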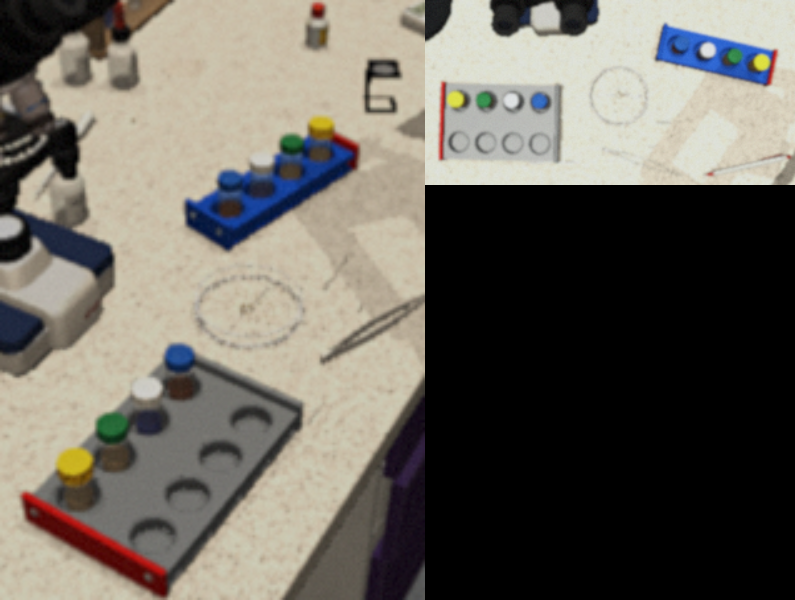

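All four vials stand in the carrying rack, from the red end: yellow, green, white, blue. Their cap tops are at about 56 mm, so they are fully down, and the back row is unchanged.

```bash
python3 -c "
from bench import robot
print(robot.close_job())"
```

```text
the job is handed in; nothing more can be done
None
```

All four front-row vials are now in the blue carrying rack in the same order. From the red end they are yellow (1), green (2), white (3) and blue (4). I handed the job in at about 35 s of the 128 s allowed.

- **Seating:** In the last top and side views each vial stands upright in its own bore. Depth readings at the caps scattered between 54.5 and 60 mm around the 56 mm expected for a fully seated vial.
- **Retained row:** The four back-row vials are unchanged in the final pictures. I measured only the yellow and green ones, and they agree with their starting positions within a few millimetres.
- **Robot:** It was clear of everything when I handed in. The highest wrist force I read was about 6 N, as the fingers closed. I read it only at the end of each move.
- **Disagreements:**
  - The wrist camera read about 2 mm off the top and side cameras, so I aimed between them, well inside the bore clearance.
  - The cap heights triangulated from top and side came out at 52–54 mm, lower than the depth readings, because the cap's side pulls its centre down in the picture.
  - For the bore at position 1, the top and wrist views triangulated the rack's top plate at 29 mm, not 22 mm. The other three bores gave 21–24 mm, and that vial still went in without resistance.

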